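# Load the analyser rail with reagent pots by height

## Robot

A 7-joint arm with a two-finger parallel gripper is mounted at the origin on the work surface. World frame = base frame: x ahead of the robot, y to its left, z up, the work surface at z = 0. Lengths are in mm, angles in rad, forces in N, time in s.
With the tool pointing down it reaches from about 425 to 925 mm from the base axis. Payload 6.8 kg.
Tool frame: the origin (TCP) lies midway between the tips of the shut fingers; the grasp point (between the pads) lies 19 mm behind it (ctrl.grip_depth is the distance from the TCP to the grasp point, in mm); z points along the fingers, y is the direction in which the jaws open and shut (so a half turn about z gives the same grasp; the last joint's range is limited). The gripper opens to 88 mm and grips with 3 to 60 N. Pads are 20 mm wide; open, the fingers measure 115 mm over their backs; the gripper's body (75 mm by 178 mm) begins 61 mm behind the grasp point.
Start: joints at [1.147, 0.477, 0.022, 1.555, -0.011, 1.109, -0.083], TCP at [209.649, -641.635, 197.064] pointing down, gripper open.
Joint ranges: [-2.96, 2.96], [-0.34, 2.1], [-1.41, 1.46], [0.24, 2.44], [-1.37, 4.51], [0.17, 1.92], [-2.96, 2.96]. Speed limits (rad/s): [2.39, 2.39, 3.14, 3.14, 3.14, 3.14, 3.14].

## Interface

Orientations are given as a unit quaternion [w, x, y, z].
In Python, from bench import ctrl gives the robot as it stands.
- The arm moves only by the tool play_rows, never from a script. Its argument "series" is a list of rows, each an object with "travel": the shift along the tool's x, y, z in cm, a list of three; "turn": the turn about the tool's z in rad; "fingers": the closure, from -1 (fully open) to 1 (shut), so that 0 is half open. A call has 1 to 10 rows; each row is the pose to reach, as a shift and turn from the pose commanded when the call began, along the tool's axes at that moment; what a row does not reach only later rows make up. A row lasts 1/10 s, in which the tool goes at most 50 mm and 8.59 degrees, less where a joint would pass 70% of its speed; a pose out of reach is approached as far as the arm can. A call with a gripper value outside its range is refused whole. The fingers move at their own pace and stop on an object; "grip_force" is the grip in N (left out, the last holds). Time passes only in rows, so rows that repeat a pose let the fingers close. It gives the time, the measured TCP pose, the force and the opening at its end, in the units of the state.
- ctrl.sense(): the state, without advancing time (a new reading comes with each control period).
- ctrl.snapshot(name): name is "side" or "top"; returns a dict with "img" (420x560x3 uint8, red, green, blue), "fx", "fy", "cx", "cy" (pixels), "cam_to_world" (4x4, takes a point from camera to world coordinates). Camera axes: x right, y down, z forward; pixel columns grow to the right and rows downward; lengths in mm; the calibration is good to about 2 mm. A picture is of the moment at which its call begins. There is no depth.
- ctrl.sign_off(): hands the job in, once; it reports no verdict.
The state is a dict: "time_s": time; "joints": joint angles; "qd": joint speeds; "joint_torque": joint torques, N m; "tool_pos": TCP position; "eef_rot": TCP orientation; "contact_force": force on the tool from outside, world axes, zero at the start; "torque": the same for the moment, N m; "opening": finger opening in mm.
Only numpy, scipy, OpenCV 4.12 (cv2) and the standard library are available. Lean on these libraries where they do the work, as an engineer would, in place of code of your own. Each camera call takes 0.05 s, during which the arm holds its last target.

## Task

Load the four capped reagent pots onto the aluminium rail for the analyser, one standing upright and centred on each square plate, lined up by height: the shortest on the plate next to the yellow end block, rising plate by plate to the tallest at the grey end block. Do not knock any pot over, and leave them all standing still.

Things in the scene. Friction and masses are not known exactly. Their poses are not given: they have to be found in the camera images.
- pot_green: loose screw-cap reagent pot, an upright plain cylinder 60 mm tall and 46 mm in diameter all the way up, white with a green screw cap (the top 16 mm) and a pale green band; about 80 g. Origin: centre of its underside; z up its axis. Stands on the table at the start.
- pot_black: loose screw-cap reagent pot, an upright plain cylinder 80 mm tall and 42 mm in diameter all the way up, white with a black screw cap (the top 16 mm) and a pale grey band; about 90 g. Origin: centre of its underside; z up its axis. Stands on the table at the start.
- pot_blue: loose screw-cap reagent pot, an upright plain cylinder 100 mm tall and 50 mm in diameter all the way up, white with a blue screw cap (the top 16 mm) and a pale blue band; about 150 g. Origin: centre of its underside; z up its axis. Stands on the table at the start.
- pot_red: loose screw-cap reagent pot, an upright plain cylinder 122 mm tall and 44 mm in diameter all the way up, white with a red screw cap (the top 16 mm) and a pale red band; about 140 g. Origin: centre of its underside; z up its axis. Stands on the table at the start.
- plate_1: first plate, at the -y end of the row of four identical dark square plates (64 x 64 x 4 mm, thin pale ring and centre dot) fixed 85 mm apart, centre to centre, along a flat aluminium loading rail (430 x 80 x 14 mm, lying on the table, turned up to 0.2 rad). Origin: centre of its underside; the top face, where a pot stands, is 4 mm above it (18 mm above the table). y axis: along the row, towards plate_4; z up.
- plate_2: second plate of the row of four identical dark square plates (64 x 64 x 4 mm, thin pale ring and centre dot) fixed 85 mm apart, centre to centre, along a flat aluminium loading rail (430 x 80 x 14 mm, lying on the table, turned up to 0.2 rad). Origin: centre of its underside; the top face, where a pot stands, is 4 mm above it (18 mm above the table). y axis: along the row, towards plate_4; z up.
- plate_3: third plate of the row of four identical dark square plates (64 x 64 x 4 mm, thin pale ring and centre dot) fixed 85 mm apart, centre to centre, along a flat aluminium loading rail (430 x 80 x 14 mm, lying on the table, turned up to 0.2 rad). Origin: centre of its underside; the top face, where a pot stands, is 4 mm above it (18 mm above the table). y axis: along the row, towards plate_4; z up.
- plate_4: fourth plate, at the +y end of the row of four identical dark square plates (64 x 64 x 4 mm, thin pale ring and centre dot) fixed 85 mm apart, centre to centre, along a flat aluminium loading rail (430 x 80 x 14 mm, lying on the table, turned up to 0.2 rad). Origin: centre of its underside; the top face, where a pot stands, is 4 mm above it (18 mm above the table). y axis: along the row, towards plate_4; z up.
- stop_yellow: bright yellow block, 60 x 24 x 30 mm tall, fixed on one end of the rail, 67.5 mm beyond the centre of either plate_1 or plate_4 (a grey block of the same shape is at the other end); it tells which end of the row is the low end. Origin: centre of its underside, 14 mm above the table.
There are look-alikes about, which are no part of the job. What is shaped like the pot_red but green is not meant.

How it is judged:
By the outcome, as a careful person would: the job done as asked, in the order asked, and still so for the second after the job is handed in, with the robot touching nothing.
It also fails if it takes over 102 s, if anything falls off the work surface, if the arm or the gripper's body presses on something with over 40 N, if the wrist force passes 120 N, or if a joint passes its speed limit or range.

## Working session

There is one attempt and no reset: what is moved stays moved. The work goes in short steps, Python scripts to look and compute and a tool call to move; the robot and the scene stay as the last step left them, time stands still between calls to the robot, and variables do not carry over. Pictures are saved under pics/ and viewed, and the job is handed in when it is done.

Besides the shell and the picture viewer there is one more tool, called after "Request:" by a JSON object that holds its "fn" and its "kwargs". play_rows: Moves the arm, as the interface text tells. Its arguments: {"type":"object","properties":{"series":{"type":"array","items":{"type":"object","properties":{"travel":{"type":"array","items":{"type":"number"}},"turn":{"type":"number"},"fingers":{"type":"number"}}}},"grip_force":{"type":"number"}},"required":["series"]}

```bash
ls; mkdir -p pics; python3 - <<'E'
from bench import ctrl
import cv2, numpy as np
for n in("top","side"):
    s=ctrl.snapshot(n); cv2.imwrite(f"pics/{n}0.png",s["img"][:,:,::-1])
    print(n,s["fx"],s["fy"],s["cx"],s["cy"],np.round(s["cam_to_world"],4).tolist())
st=ctrl.sense(); print(st["time_s"],st["tool_pos"],st["eef_rot"],st["opening"],ctrl.grip_depth,st["contact_force"])
E
```

```text
pics
top 385.4340368502936 385.4340368502936 275.5847699062341 217.50207587461537 [[0.0028, -0.9807, 0.1954, 361.2316], [-0.9996, -0.0079, -0.0257, 16.0478], [0.0267, -0.1952, -0.9804, 726.3969], [0.0, 0.0, 0.0, 1.0]]
side 537.4694118208524 537.4694118208524 266.826706339231 219.97351697840017 [[-0.8966, -0.2378, 0.3735, 96.9017], [-0.4428, 0.4846, -0.7544, 862.9271], [-0.0016, -0.8418, -0.5398, 641.1052], [0.0, 0.0, 0.0, 1.0]]
0.1 [ 209.42840279 -641.07067863  196.21364203] [-7.97037805e-04  9.87559068e-01  1.57246358e-01 -1.88539777e-04] 87.83978858482719 18.700000000000003 [-0.07853561 -0.10330427 -0.57701945]
```

View pics/top0.png

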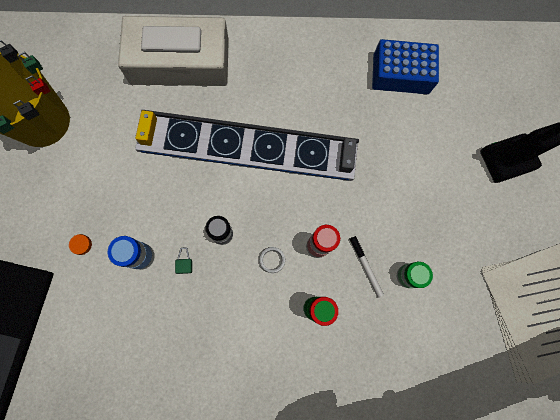

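View pics/side0.png

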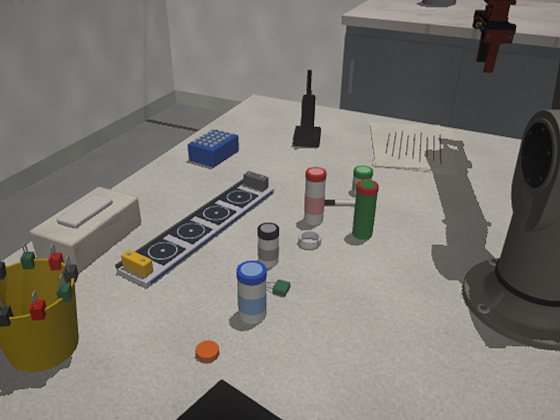

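```bash
python3 - <<'E'
import cv2
t=cv2.imread("pics/top0.png"); s=cv2.imread("pics/side0.png")
cv2.imwrite("pics/c1.png",cv2.resize(t[100:190,125:365],None,fx=3.3,fy=3.3,interpolation=2))
f=lambda a:cv2.resize(a,(400,300),interpolation=2)
g=[t[215:275,85:165],t[200:260,180:260],t[210:270,285:365],t[245:305,380:460]]
cv2.imwrite("pics/c2.png",cv2.vconcat([cv2.hconcat([f(g[0]),f(g[1])]),cv2.hconcat([f(g[2]),f(g[3])])]))
cv2.imwrite("pics/c3.png",cv2.resize(s[150:350,200:420],None,fx=3,fy=3,interpolation=2))
E
```

```text
(no output)
```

View pics/c1.png

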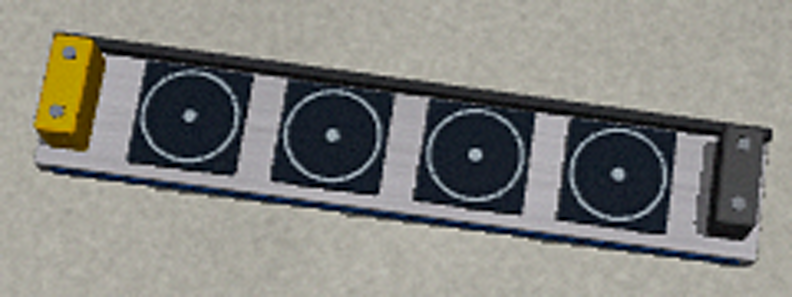

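View pics/c2.png

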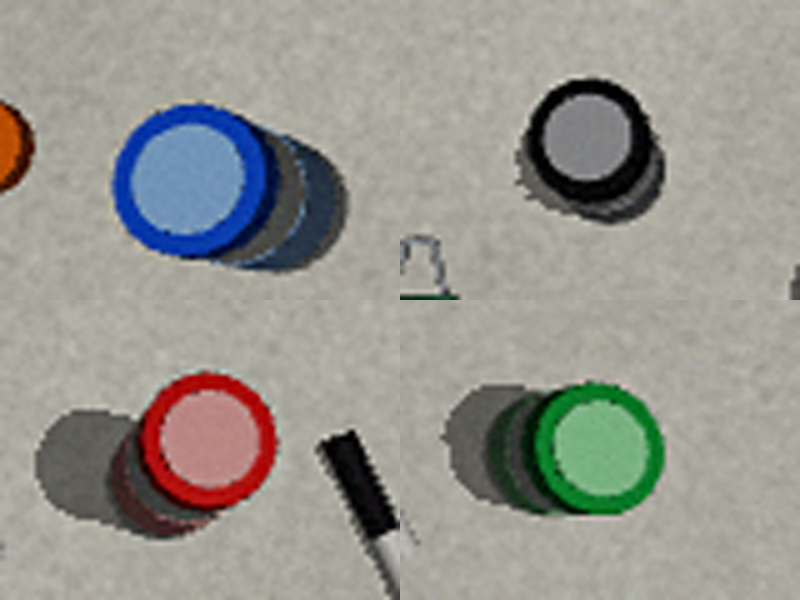

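View pics/c3.png

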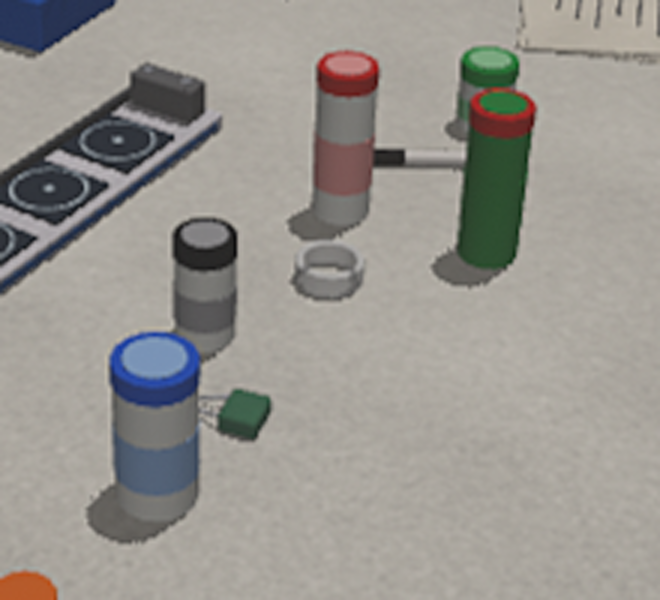

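```bash
cat > h.py <<'E'
import numpy as np
C={"top":(385.434,275.585,217.502,np.array([[0.0028,-0.9807,0.1954,361.2316],[-0.9996,-0.0079,-0.0257,16.0478],[0.0267,-0.1952,-0.9804,726.3969]])),
"side":(537.469,266.827,219.974,np.array([[-0.8966,-0.2378,0.3735,96.9017],[-0.4428,0.4846,-0.7544,862.9271],[-0.0016,-0.8418,-0.5398,641.1052]]))}
def at(cam,u,v,z):
    f,cx,cy,M=C[cam]; d=M[:,:3]@np.array([(u-cx)/f,(v-cy)/f,1]); return (M[:,3]+d*(z-M[2,3])/d[2])[:2]
H=dict(green=60,black=80,blue=100,red=122)
E
python3 - <<'E'
from h import *
import cv2
t=dict(blue=(122,250.5),black=(217.1,227.1),red=(326.6,237.4),green=(419.9,274.2))
s=dict(blue=(154,358),black=(205,236),red=(348,66),green=(490,61))
for k in t: print(k,at("top",*t[k],H[k]).round(1),at("side",200+(s[k][0]+.5)/3-.5,150+(s[k][1]+.5)/3-.5,H[k]).round(1))
P=[]
for u,v in[(190,116),(333,135),(475,155),(618.5,174)]:
    p=at("top",125+(u+.5)/3.3-.5,100+(v+.5)/3.3-.5,18);P.append(p);print(p.round(1))
d=P[0]-P[3];print(np.linalg.norm(d)/3, np.arctan2(-d[0],d[1]))
im=cv2.imread("pics/side0.png");cv2.imwrite("pics/s1.png",cv2.resize(im[165:285,110:280],None,fx=4.5,fy=4.5,interpolation=2))
E
```

```text
blue [429.8 247.2] [428.8 251.1]
black [472.7  98.2] [470.2 104. ]
red [450.1 -81. ] [447.3 -74.2]
green [ 396.  -251.5] [ 392.8 -242.7]
[664.9 179.6]
[654.2  95.2]
[642.9  11.5]
[632.2 -73.2]
84.94703323337957 -0.1290248348774782
```

View pics/s1.png

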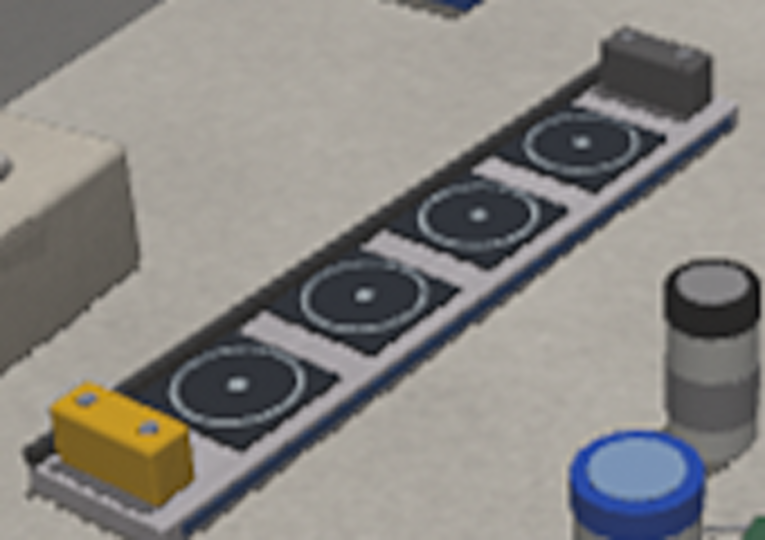

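```bash
python3 - <<'E'
from h import *
for u,v in[(237,384),(364,295),(479,215),(581,142)]:
    print(at("side",110+(u+.5)/4.5-.5,165+(v+.5)/4.5-.5,18).round(1))
# yaw of tool
from scipy.spatial.transform import Rotation as R
q=[-7.97037805e-04,9.87559068e-01,1.57246358e-01,-1.88539777e-04]
print(R.from_quat(q,scalar_first=True).as_matrix().round(3))
E
```

```text
[665.  181.6]
[653.6  97.6]
[641.8  13.6]
[631.3 -70.6]
[[ 0.951  0.311 -0.001]
 [ 0.311 -0.951  0.002]
 [-0.    -0.002 -1.   ]]
```

```bash
cat >> h.py <<'E'
from scipy.spatial.transform import Rotation as R
YAW=-0.1286  # world angle of tool y wanted
def go(st,x,y,z,yaw=YAW):
    M=R.from_quat(st["eef_rot"],scalar_first=True).as_matrix()
    d=M.T@(np.array([x,y,z])-st["tool_pos"])
    a=np.arctan2(M[1,1],M[0,1]); t=-(yaw-a); t=(t+np.pi/2)%np.pi-np.pi/2
    print("t",round(st["time_s"],2),"tcp",np.round(st["tool_pos"],1),"tooly ang",round(a,4),"travel cm",(d/10).round(2),"turn",round(t,4),"open",round(st["opening"],1),"F",np.round(st["contact_force"],1))
E
python3 - <<'E'
from h import *
import cv2
from bench import ctrl
t=dict(blue=(122,250.5),black=(217.1,227.1),red=(326.6,237.4),green=(419.9,274.2))
s=dict(blue=(154,358),black=(205,236),red=(348,66),green=(490,61))
for cam in("top","side"):
  im=cv2.imread(f"pics/{cam}0.png")
  for k in t:
    u,v=t[k] if cam=="top" else (200+s[k][0]/3,150+s[k][1]/3)
    m=np.zeros((422,562),np.uint8); c=im.copy()
    _,_,m,_=cv2.floodFill(c,m,(int(round(u)),int(round(v))),(0,0,0),(28,)*3,(28,)*3,4|cv2.FLOODFILL_FIXED_RANGE|cv2.FLOODFILL_MASK_ONLY|(255<<8))
    mm=cv2.moments(m[1:-1,1:-1],True); a=(mm["m10"]/mm["m00"],mm["m01"]/mm["m00"])
    print(cam,k,np.round(a,2),mm["m00"],at(cam,*a,H[k]).round(1))
go(ctrl.sense(),395,-249,196)
E
```

```text
top blue [122.01 250.44] 380.0 [429.9 247.2]
top black [217.07 226.95] 230.0 [472.9  98.3]
top red [326.59 237.29] 289.0 [450.3 -80.9]
top green [419.68 274.21] 268.0 [ 396.  -251.1]
side blue [251.03 268.77] 228.0 [429.1 250.5]
side black [267.89 227.55] 102.0 [471.6 101.7]
side red [315.62 171.01] 76.0 [448.5 -76.9]
side green [363.08 169.36] 64.0 [ 393.7 -246. ]
t 0.1 tcp [ 209.4 -641.1  196.2] tooly ang -1.255 travel cm [ 29.82 -31.5    0.07] turn -1.1264 open 87.8 F [-0.1 -0.1 -0.6]
```

Request:
{"fn": "play_rows", "kwargs": {"series": [{"travel": [3,-3.1,0],"turn": -0.12,"fingers": -1},{"travel": [6,-6.3,0],"turn": -0.26,"fingers": -1},{"travel": [9.3,-9.8,0],"turn": -0.4,"fingers": -1},{"travel": [12.6,-13.3,0],"turn": -0.54,"fingers": -1},{"travel": [15.9,-16.8,0],"turn": -0.68,"fingers": -1},{"travel": [19.2,-20.3,0],"turn": -0.82,"fingers": -1},{"travel": [22.5,-23.8,0],"turn": -0.95,"fingers": -1},{"travel": [25.8,-27.3,0],"turn": -1.06,"fingers": -1},{"travel": [28.4,-30,0],"turn": -1.12,"fingers": -1},{"travel": [29.8,-31.5,0],"turn": -1.126,"fingers": -1}], "grip_force": 15}}

```text
time_s: 1.1
tool_pos: [396.2, -246.2, 197.1]
eef_rot: [-0.0, 0.749, 0.662, 0.0]
contact_force: [0.7, -0.2, 0.7]
opening: 87.8
```

```bash
python3 - <<'E'
from h import *
import cv2
from bench import ctrl
for n in("top","side"):
    s=ctrl.snapshot(n); cv2.imwrite(f"pics/{n}1.png",s["img"][:,:,::-1])
st=ctrl.sense();go(st,394.8,-248.5,20);print(np.round(st["joints"],2))
E
```

```text
t 1.2 tcp [ 396.3 -246.6  197. ] tooly ang -0.1234 travel cm [-0.21 -0.13 17.7 ] turn 0.0052 open 87.8 F [ 0.1 -0.4 -0.1]
[ 0.79  0.16 -0.4   2.01  0.07  0.98  0.23]
```

View pics/top1.png

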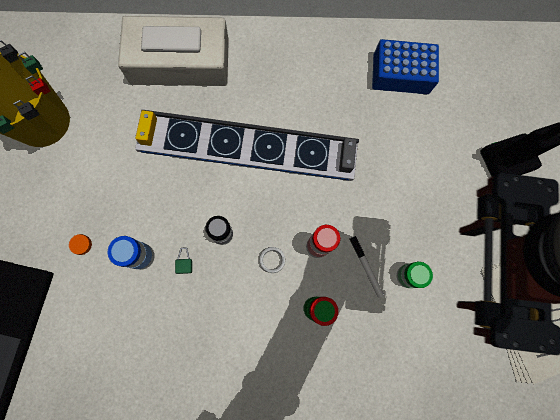

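View pics/side1.png

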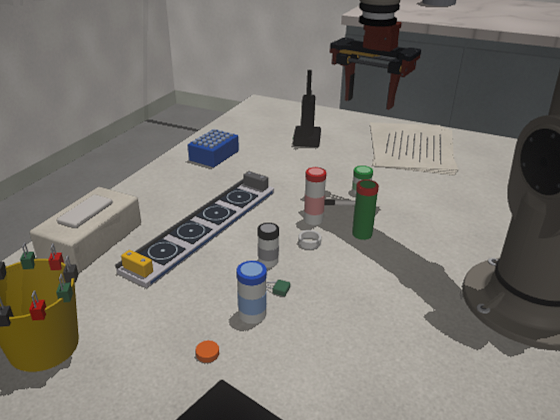

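Request:
{"fn": "play_rows", "kwargs": {"series": [{"travel": [-0.2,-0.1,3],"turn": 0.005,"fingers": -1},{"travel": [-0.2,-0.1,7],"turn": 0.005,"fingers": -1},{"travel": [-0.2,-0.1,11],"turn": 0.005,"fingers": -1},{"travel": [-0.2,-0.1,14],"turn": 0.005,"fingers": -1},{"travel": [-0.2,-0.1,16],"turn": 0.005,"fingers": -1},{"travel": [-0.2,-0.1,17.2],"turn": 0.005,"fingers": -1},{"travel": [-0.2,-0.1,17.7],"turn": 0.005,"fingers": -1},{"travel": [-0.2,-0.1,17.7],"turn": 0.005,"fingers": -1}]}}

```text
time_s: 2.0
tool_pos: [393.6, -252.0, 20.0]
eef_rot: [-0.0, 0.753, 0.658, -0.0]
contact_force: [-0.3, 0.1, 0.7]
opening: 88.0
```

```bash
python3 - <<'E'
from h import *
import cv2
from bench import ctrl
a=[]
for n in("top","side"):
    s=ctrl.snapshot(n)["img"][:,:,::-1]
    c=s[220:330,360:560] if n=="top" else s[90:200,300:500]
    a.append(cv2.resize(c,None,fx=2.7,fy=2.7,interpolation=2))
cv2.imwrite("pics/g1.png",cv2.vconcat(a))
go(ctrl.sense(),394.8,-248.5,20)
E
```

```text
t 2.1 tcp [ 394.4 -252.1   20.9] tooly ang -0.1345 travel cm [ 0.37 -0.01  0.09] turn -0.0059 open 87.7 F [-0.1 -0.2  0.5]
```

View pics/g1.png

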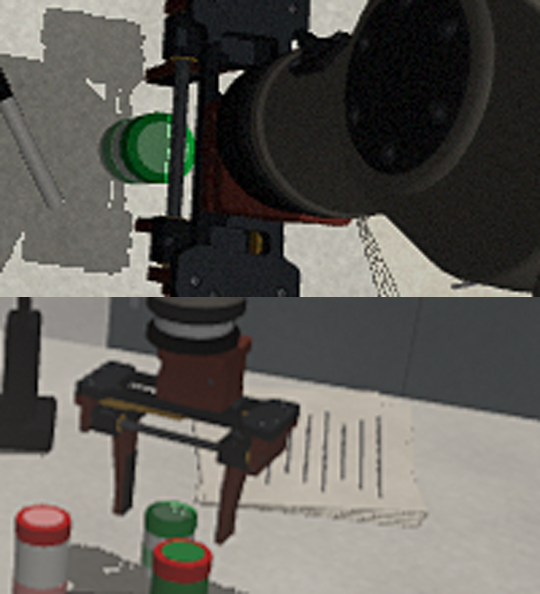

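```bash
cat >> h.py <<'E'
def proj(cam,p):
    f,cx,cy,M=C[cam]; c=M[:,:3].T@(np.array(p)-M[:,3]); return np.array([cx+f*c[0]/c[2],cy+f*c[1]/c[2]]).round(1)
E
python3 - <<'E'
from h import *
from bench import ctrl
import cv2
st=ctrl.sense(); p=st["tool_pos"]; M=R.from_quat(st["eef_rot"],scalar_first=True).as_matrix(); y=M[:,1]
for cam in C: print(cam,[proj(cam,p+k*y) for k in(-44,0,44)], proj(cam,[394.8,-248.5,0]),proj(cam,[394.8,-248.5,60]))
s=ctrl.snapshot("side")["img"][:,:,::-1]
cv2.imwrite("pics/g2.png",cv2.resize(s[100:230,310:450],None,fx=4.5,fy=4.5,interpolation=2))
E
```

```text
top [array([410.2, 300.5]), array([411.9, 276.2]), array([413.5, 252.4])] [405.8 276.5] [418.2 274.9]
side [array([379.1, 187.8]), array([362. , 182.8]), array([345.5, 177.9])] [360.6 191. ] [363.  168.8]
```

View pics/g2.png

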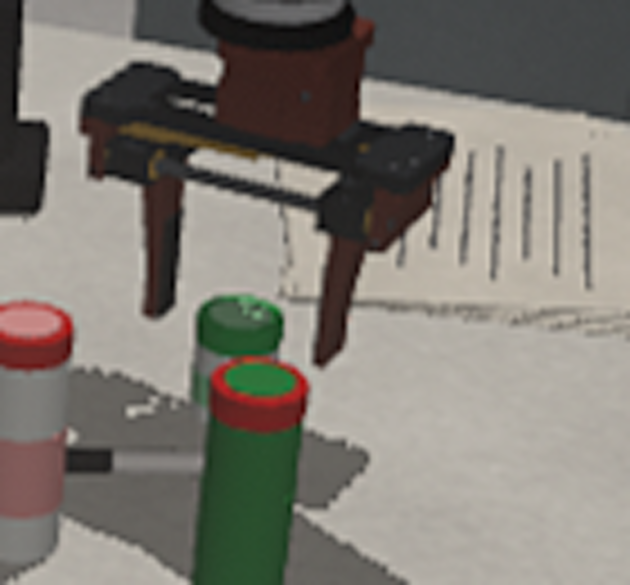

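```bash
python3 - <<'E'
from h import *
import cv2
y=np.array([np.cos(-.123),np.sin(-.123),0])
for cam in C: print(cam,[proj(cam,np.array([396.3,-246.6,197])+k*y) for k in(-44,0,44)])
y=np.array([np.cos(-1.255),np.sin(-1.255),0])
for cam in C: print(cam,[proj(cam,np.array([209.4,-641.1,196.2])+k*y) for k in(-44,0,44)])
a=cv2.imread("pics/side1.png")[30:130,310:440];b=cv2.imread("pics/top1.png")[160:360,420:560]
cv2.imwrite("pics/g3.png",cv2.hconcat([cv2.copyMakeBorder(cv2.resize(a,None,fx=3,fy=3,interpolation=2),0,300,0,0,0),cv2.resize(b,None,fx=3,fy=3,interpolation=2)]))
E
```

```text
top [array([454.3, 301.2]), array([455.4, 268.9]), array([456.5, 237.6])]
side [array([386.6, 117.8]), array([367.9, 113.7]), array([349.9, 109.7])]
top [array([735.4, 424.8]), array([763.9, 413.3]), array([791.9, 402. ])]
side [array([484.7,  80.7]), array([481.5,  75.4]), array([478.4,  70.4])]
```

View pics/g3.png

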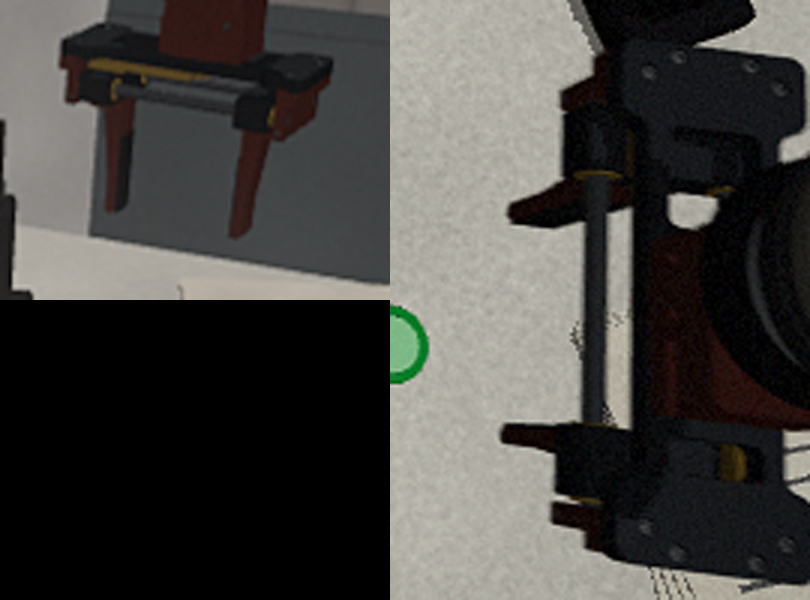

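Request:
{"fn": "play_rows", "kwargs": {"series": [{"travel": [0.3,0,0.4],"turn": -0.006,"fingers": -1},{"travel": [0.3,0,0.9],"turn": -0.006,"fingers": -1},{"travel": [0.3,0,0.9],"turn": -0.006,"fingers": -0.3},{"travel": [0.3,0,0.9],"turn": -0.006,"fingers": -0.1},{"travel": [0.3,0,0.9],"turn": -0.006,"fingers": 0},{"travel": [0.3,0,0.9],"turn": -0.006,"fingers": 0.1},{"travel": [0.3,0,0.9],"turn": -0.006,"fingers": 0.3},{"travel": [0.3,0,0.9],"turn": -0.006,"fingers": 0.5},{"travel": [0.3,0,0.9],"turn": -0.006,"fingers": 0.5}], "grip_force": 15}}

```text
time_s: 3.05
tool_pos: [394.5, -248.6, 11.2]
eef_rot: [0.0, 0.751, 0.66, 0.0]
contact_force: [-0.4, -0.2, 0.3]
opening: 45.7
```

```bash
python3 - <<'E'
from h import *
import cv2
from bench import ctrl
a=[]
for n in("top","side"):
    s=ctrl.snapshot(n)["img"][:,:,::-1]
    c=s[220:330,360:560] if n=="top" else s[100:210,300:500]
    a.append(cv2.resize(c,None,fx=2.7,fy=2.7,interpolation=2))
cv2.imwrite("pics/g4.png",cv2.vconcat(a))
st=ctrl.sense();go(st,394.8,-248.5,11);
E
```

```text
t 3.15 tcp [ 394.4 -248.6   11.1] tooly ang -0.128 travel cm [0.01 0.04 0.01] turn 0.0006 open 45.8 F [ 0.8 -0.3  0. ]
```

View pics/g4.png

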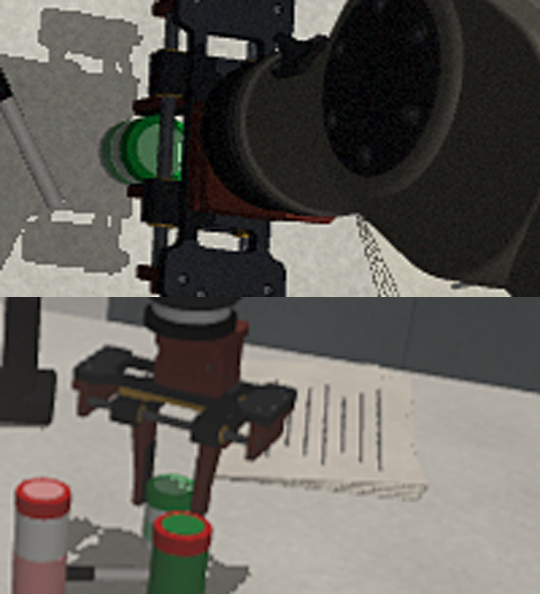

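Request:
{"fn": "play_rows", "kwargs": {"series": [{"travel": [0,0,-0.5],"turn": 0,"fingers": 0.5},{"travel": [0,0,-1.5],"turn": 0,"fingers": 0.5},{"travel": [0,0,-3],"turn": 0,"fingers": 0.5},{"travel": [0,0,-5],"turn": 0,"fingers": 0.5},{"travel": [0,0,-7.5],"turn": 0,"fingers": 0.5},{"travel": [0,0,-10],"turn": 0,"fingers": 0.5},{"travel": [0,0,-12],"turn": 0,"fingers": 0.5},{"travel": [0,0,-14],"turn": 0,"fingers": 0.5},{"travel": [0,0,-15],"turn": 0,"fingers": 0.5},{"travel": [0,0,-15],"turn": 0,"fingers": 0.5}], "grip_force": 20}}

```text
time_s: 4.15
tool_pos: [395.0, -249.0, 162.6]
eef_rot: [0.001, 0.751, 0.66, 0.0]
contact_force: [1.0, 0.1, -1.0]
opening: 45.6
```

```bash
python3 - <<'E'
from h import *
import cv2
from bench import ctrl
a=[]
for n in("top","side"):
    s=ctrl.snapshot(n)["img"][:,:,::-1]
    c=s[200:310,360:560] if n=="top" else s[60:170,280:480]
    a.append(cv2.resize(c,None,fx=2.7,fy=2.7,interpolation=2))
cv2.imwrite("pics/g5.png",cv2.vconcat(a))
st=ctrl.sense();go(st,665,180.6,161); print(st["joints"].round(2) if hasattr(st["joints"],"round") else st["joints"])
E
```

```text
t 4.25 tcp [ 393.8 -248.4  160.7] tooly ang -0.1281 travel cm [ 4.601e+01  2.142e+01 -4.000e-02] turn 0.0005 open 45.4 F [-0.2 -0.  -0.7]
[ 0.79  0.2  -0.41  2.06  0.1   0.9   0.2 ]
```

View pics/g5.png

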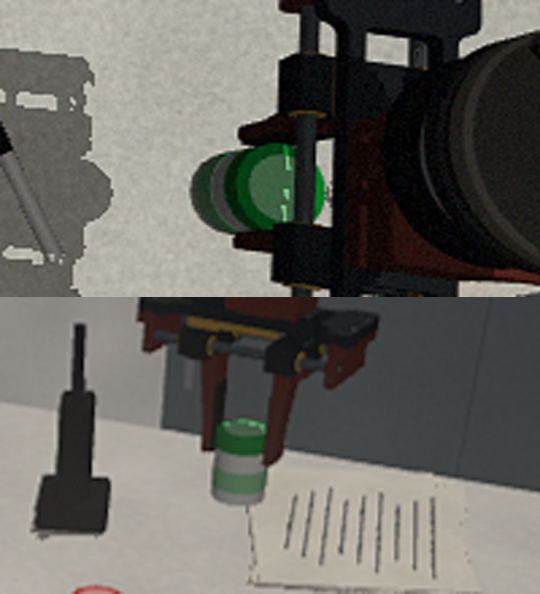

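Request:
{"fn": "play_rows", "kwargs": {"series": [{"travel": [1,0.5,0],"turn": 0,"fingers": 0.5},{"travel": [3,1.4,0],"turn": 0,"fingers": 0.5},{"travel": [6,2.8,0],"turn": 0,"fingers": 0.5},{"travel": [9.5,4.4,0],"turn": 0,"fingers": 0.5},{"travel": [13,6.1,0],"turn": 0,"fingers": 0.5},{"travel": [16.5,7.7,0],"turn": 0,"fingers": 0.5},{"travel": [20,9.3,0],"turn": 0,"fingers": 0.5},{"travel": [23,10.7,0],"turn": 0,"fingers": 0.5},{"travel": [25,11.6,0],"turn": 0,"fingers": 0.5},{"travel": [25.5,11.9,0],"turn": 0,"fingers": 0.5}]}}

```text
time_s: 5.25
tool_pos: [545.3, -6.6, 160.1]
eef_rot: [-0.001, 0.749, 0.662, 0.0]
contact_force: [0.7, -0.2, -1.3]
opening: 45.4
```

```bash
python3 - <<'E'
from h import *
from bench import ctrl
st=ctrl.sense();go(st,665,180.6,161); print(st["joints"].round(2))
E
```

```text
t 5.25 tcp [545.3  -6.6 160.1] tooly ang -0.1231 travel cm [20.05  9.58 -0.06] turn 0.0055 open 45.4 F [ 0.7 -0.2 -1.3]
[ 0.33  0.35 -0.53  1.88  0.21  0.97 -0.42]
```

Request:
{"fn": "play_rows", "kwargs": {"series": [{"travel": [1,0.5,0],"turn": 0,"fingers": 0.5},{"travel": [3,1.4,0],"turn": 0,"fingers": 0.5},{"travel": [6,2.8,0],"turn": 0,"fingers": 0.5},{"travel": [9.5,4.4,0],"turn": 0,"fingers": 0.5},{"travel": [13,6.1,0],"turn": 0,"fingers": 0.5},{"travel": [16.5,7.7,0],"turn": 0,"fingers": 0.5},{"travel": [19,8.9,0],"turn": 0,"fingers": 0.5},{"travel": [20.3,9.5,0],"turn": 0,"fingers": 0.5},{"travel": [20.5,9.6,0],"turn": 0,"fingers": 0.5},{"travel": [20.5,9.6,0],"turn": 0,"fingers": 0.5}]}}

```text
time_s: 6.25
tool_pos: [665.9, 178.6, 160.6]
eef_rot: [0.0, 0.751, 0.66, -0.001]
contact_force: [-0.1, -0.9, -0.9]
opening: 45.5
```

```bash
python3 - <<'E'
from h import *
from bench import ctrl
import cv2
s=ctrl.snapshot("side");cv2.imwrite("pics/g6.png",s["img"][:,:,::-1])
st=ctrl.sense();go(st,665,180.6,45); print(st["joints"].round(2))
E
```

```text
t 6.3 tcp [665.9 178.  160.7] tooly ang -0.1299 travel cm [ 0.27 -0.11 11.57] turn -0.0013 open 45.6 F [ 0.6  0.  -0.1]
[-0.01  0.59 -0.51  1.52  0.31  1.12 -0.72]
```

View pics/g6.png

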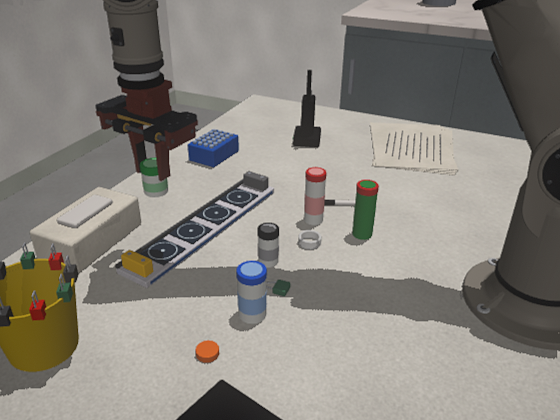

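Request:
{"fn": "play_rows", "kwargs": {"series": [{"travel": [0.1,0,1],"turn": 0,"fingers": 0.5},{"travel": [0.2,-0.1,3],"turn": 0,"fingers": 0.5},{"travel": [0.2,-0.1,5.5],"turn": 0,"fingers": 0.5},{"travel": [0.2,-0.1,8],"turn": 0,"fingers": 0.5},{"travel": [0.2,-0.1,10],"turn": 0,"fingers": 0.5},{"travel": [0.2,-0.1,11.5],"turn": 0,"fingers": 0.5},{"travel": [0.2,-0.1,12.2],"turn": 0,"fingers": 0.5},{"travel": [0.2,-0.1,12.5],"turn": 0,"fingers": 0.5},{"travel": [0.2,-0.1,12.7],"turn": 0,"fingers": 0.5},{"travel": [0.2,-0.1,12.7],"turn": 0,"fingers": 0.5}]}}

```text
time_s: 7.3
tool_pos: [666.0, 182.5, 34.8]
eef_rot: [0.0, 0.751, 0.66, 0.001]
contact_force: [0.2, 0.3, -1.0]
opening: 45.6
```

```bash
python3 - <<'E'
from h import *
from bench import ctrl
import cv2
a=[]
for n,(r,c) in dict(side=(110,90),top=(60,110)).items():
    s=ctrl.snapshot(n)["img"][:,:,::-1]
    a.append(cv2.resize(s[r:r+160,c:c+130],None,fx=3,fy=3,interpolation=2))
cv2.imwrite("pics/g7.png",cv2.hconcat(a))
st=ctrl.sense();go(st,665,180.6,29)
E
```

```text
t 7.4 tcp [666.  182.6  34.9] tooly ang -0.128 travel cm [-0.21 -0.08  0.59] turn 0.0006 open 45.4 F [ 0.   0.1 -1.2]
```

View pics/g7.png

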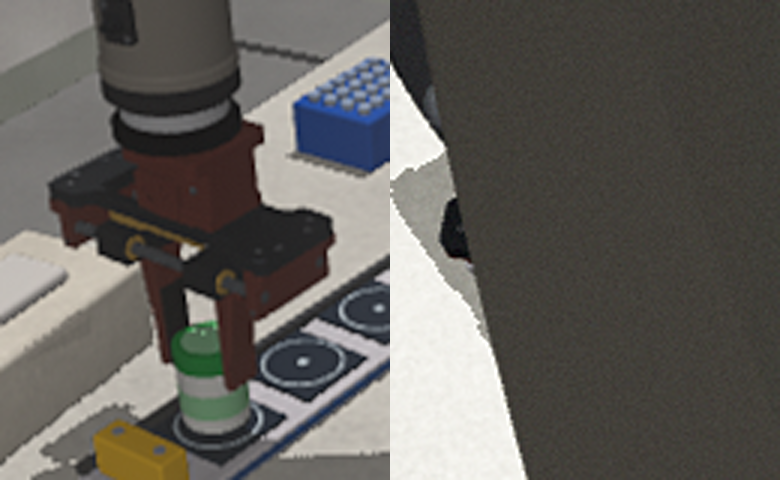

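Request:
{"fn": "play_rows", "kwargs": {"series": [{"travel": [-0.1,-0.1,0.2],"turn": 0,"fingers": 0.5},{"travel": [-0.2,-0.1,0.4],"turn": 0,"fingers": 0.5},{"travel": [-0.2,-0.1,0.5],"turn": 0,"fingers": 0.5},{"travel": [-0.2,-0.1,0.55],"turn": 0,"fingers": 0.5},{"travel": [-0.2,-0.1,0.55],"turn": 0,"fingers": 0.5}]}}

```text
time_s: 7.9
tool_pos: [664.2, 180.1, 29.2]
eef_rot: [0.0, 0.751, 0.66, -0.0]
contact_force: [-2.6, -2.0, 4.5]
opening: 45.5
```

Request:
{"fn": "play_rows", "kwargs": {"series": [{"travel": [0,0,0],"turn": 0,"fingers": -0.1},{"travel": [0,0,0],"turn": 0,"fingers": -0.3},{"travel": [0,0,0],"turn": 0,"fingers": -0.6},{"travel": [0,0,0],"turn": 0,"fingers": -0.9},{"travel": [0,0,-1],"turn": 0,"fingers": -0.9},{"travel": [0,0,-4],"turn": 0,"fingers": -1},{"travel": [0,0,-8],"turn": 0,"fingers": -1},{"travel": [0,0,-12],"turn": 0,"fingers": -1},{"travel": [0,0,-15.5],"turn": 0,"fingers": -1},{"travel": [0,0,-17],"turn": 0,"fingers": -1}]}}

```text
time_s: 8.9
tool_pos: [665.9, 181.5, 203.6]
eef_rot: [0.001, 0.751, 0.66, 0.003]
contact_force: [0.0, 0.6, -1.4]
opening: 88.0
```

```bash
python3 - <<'E'
from h import *
from bench import ctrl
import cv2
s=ctrl.snapshot("side");cv2.imwrite("pics/g8.png",s["img"][:,:,::-1])
st=ctrl.sense();go(st,472.2,100,196); print(st["joints"].round(2))
E
```

```text
t 8.95 tcp [666.3 181.7 204.4] tooly ang -0.1281 travel cm [-10.58 -18.22   0.68] turn 0.0005 open 88.1 F [ 1.2 -0.4  0.9]
[-0.    0.55 -0.53  1.48  0.29  1.18 -0.7 ]
```

View pics/g8.png

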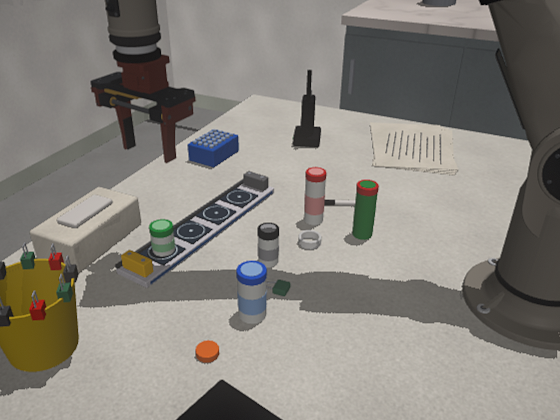

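Request:
{"fn": "play_rows", "kwargs": {"series": [{"travel": [-1.2,-2,0.2],"turn": 0,"fingers": -1},{"travel": [-3.4,-5.8,0.2],"turn": 0,"fingers": -1},{"travel": [-5.8,-10,0.4],"turn": 0,"fingers": -1},{"travel": [-8.2,-14,0.4],"turn": 0,"fingers": -1},{"travel": [-10,-17.2,0.5],"turn": 0,"fingers": -1},{"travel": [-10.6,-18.2,0.5],"turn": 0,"fingers": -1},{"travel": [-10.6,-18.2,0.5],"turn": 0,"fingers": -1}]}}

```text
time_s: 9.65
tool_pos: [468.8, 97.5, 193.0]
eef_rot: [0.0, 0.751, 0.66, -0.001]
contact_force: [0.7, 0.3, -0.0]
opening: 87.9
```

```bash
python3 - <<'E'
from h import *
from bench import ctrl
st=ctrl.sense();go(st,472.2,100,17); print(st["joints"].round(2))
E
```

```text
t 9.65 tcp [468.8  97.5 193. ] tooly ang -0.1288 travel cm [ 0.32  0.32 17.59] turn -0.0002 open 87.9 F [ 0.7  0.3 -0. ]
[ 0.2   0.21 -0.6   1.98  0.14  0.99 -0.6 ]
```

Request:
{"fn": "play_rows", "kwargs": {"series": [{"travel": [0.1,0.1,2],"turn": 0,"fingers": -1},{"travel": [0.1,0.1,5],"turn": 0,"fingers": -1},{"travel": [0.1,0.1,7.5],"turn": 0,"fingers": -1},{"travel": [0.1,0.1,9],"turn": 0,"fingers": -1},{"travel": [0.1,0.1,9],"turn": 0,"fingers": -1}]}}

```text
time_s: 10.15
tool_pos: [470.9, 100.0, 101.2]
eef_rot: [-0.002, 0.751, 0.661, -0.001]
contact_force: [-0.5, 0.1, -0.0]
opening: 88.0
```

```bash
python3 - <<'E'
from h import *
from bench import ctrl
st=ctrl.sense();go(st,472.2,100,17)
E
```

```text
t 10.15 tcp [470.9 100.  101.2] tooly ang -0.1274 travel cm [0.02 0.16 8.42] turn 0.0012 open 88.0 F [-0.5  0.1 -0. ]
```

Request:
{"fn": "play_rows", "kwargs": {"series": [{"travel": [0,0.1,2],"turn": 0,"fingers": -1},{"travel": [0,0.1,5],"turn": 0,"fingers": -1},{"travel": [0,0.1,7.4],"turn": 0,"fingers": -1},{"travel": [0,0.1,8.4],"turn": 0,"fingers": -1},{"travel": [0,0.1,8.4],"turn": 0,"fingers": -0.3},{"travel": [0,0.1,8.4],"turn": 0,"fingers": -0.1},{"travel": [0,0.1,8.4],"turn": 0,"fingers": 0.05},{"travel": [0,0.1,8.4],"turn": 0,"fingers": 0.2},{"travel": [0,0.1,8.4],"turn": 0,"fingers": 0.5},{"travel": [0,0.1,8.4],"turn": 0,"fingers": 0.6}], "grip_force": 20}}

```text
time_s: 11.15
tool_pos: [472.6, 99.3, 20.0]
eef_rot: [0.0, 0.751, 0.66, 0.0]
contact_force: [0.4, -0.1, 0.0]
opening: 43.4
```

```bash
python3 - <<'E'
from h import *
from bench import ctrl
import cv2
s=ctrl.snapshot("side")["img"][:,:,::-1];cv2.imwrite("pics/g9.png",cv2.resize(s[120:320,160:360],None,fx=3,fy=3,interpolation=2))
st=ctrl.sense();go(st,472.2,100,17)
E
```

```text
t 11.2 tcp [472.6  99.3  19.9] tooly ang -0.1282 travel cm [ 0.06 -0.05  0.29] turn 0.0004 open 41.6 F [-0.3  0.1  2.4]
```

View pics/g9.png

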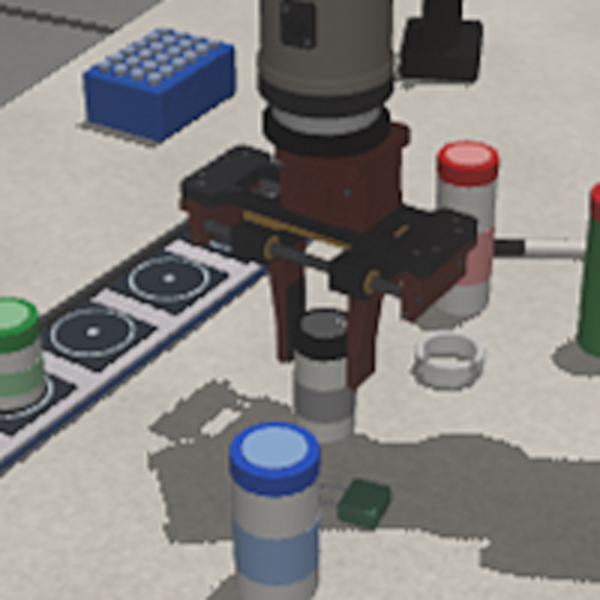

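Request:
{"fn": "play_rows", "kwargs": {"series": [{"travel": [0,0,0],"turn": 0,"fingers": 0.6},{"travel": [0,0,-0.5],"turn": 0,"fingers": 0.6},{"travel": [0,0,-1.5],"turn": 0,"fingers": 0.6},{"travel": [0,0,-3],"turn": 0,"fingers": 0.6},{"travel": [0,0,-5],"turn": 0,"fingers": 0.6},{"travel": [0,0,-7],"turn": 0,"fingers": 0.6},{"travel": [0,0,-8.5],"turn": 0,"fingers": 0.6},{"travel": [0,0,-10],"turn": 0,"fingers": 0.6},{"travel": [0,0,-10.5],"turn": 0,"fingers": 0.6},{"travel": [0,0,-10.5],"turn": 0,"fingers": 0.6}]}}

```text
time_s: 12.2
tool_pos: [472.7, 99.4, 125.4]
eef_rot: [0.001, 0.751, 0.66, 0.001]
contact_force: [-0.4, -1.0, -1.5]
opening: 41.9
```

```bash
python3 - <<'E'
from h import *
from bench import ctrl
st=ctrl.sense();go(st,653.9,96.4,125)
E
```

```text
t 12.2 tcp [472.7  99.4 125.4] tooly ang -0.1281 travel cm [ 2.02 18.01  0.07] turn 0.0005 open 41.9 F [-0.4 -1.  -1.5]
```

Request:
{"fn": "play_rows", "kwargs": {"series": [{"travel": [0.1,0.7,0],"turn": 0,"fingers": 0.6},{"travel": [0.3,2.4,0],"turn": 0,"fingers": 0.6},{"travel": [0.6,5.4,0],"turn": 0,"fingers": 0.6},{"travel": [0.9,8.5,0],"turn": 0,"fingers": 0.6},{"travel": [1.3,11.7,0],"turn": 0,"fingers": 0.6},{"travel": [1.7,14.8,0],"turn": 0,"fingers": 0.6},{"travel": [1.9,17,0],"turn": 0,"fingers": 0.6},{"travel": [2,17.9,0],"turn": 0,"fingers": 0.6},{"travel": [2,18,0],"turn": 0,"fingers": 0.6},{"travel": [2,18,0],"turn": 0,"fingers": 0.6}]}}

```text
time_s: 13.2
tool_pos: [652.3, 96.4, 123.8]
eef_rot: [-0.001, 0.751, 0.661, -0.001]
contact_force: [-0.4, 0.5, -0.3]
opening: 41.9
```

```bash
python3 - <<'E'
from h import *
from bench import ctrl
st=ctrl.sense();go(st,653.9,96.4,45)
E
```

```text
t 13.2 tcp [652.3  96.4 123.8] tooly ang -0.1275 travel cm [0.03 0.18 7.88] turn 0.0011 open 41.9 F [-0.4  0.5 -0.3]
```

Request:
{"fn": "play_rows", "kwargs": {"series": [{"travel": [0,0.1,1],"turn": 0,"fingers": 0.6},{"travel": [0,0.1,2.5],"turn": 0,"fingers": 0.6},{"travel": [0,0.1,4.5],"turn": 0,"fingers": 0.6},{"travel": [0,0.1,6],"turn": 0,"fingers": 0.6},{"travel": [0,0.1,7.2],"turn": 0,"fingers": 0.6},{"travel": [0,0.1,8],"turn": 0,"fingers": 0.6},{"travel": [0,0.1,8],"turn": 0,"fingers": 0.6},{"travel": [0,0.1,8],"turn": 0,"fingers": 0.6}]}}

```text
time_s: 14.0
tool_pos: [654.7, 96.2, 44.9]
eef_rot: [0.0, 0.751, 0.66, 0.0]
contact_force: [0.6, 0.1, 0.1]
opening: 41.6
```

```bash
python3 - <<'E'
from h import *
from bench import ctrl
import cv2
s=ctrl.snapshot("side")["img"][:,:,::-1];cv2.imwrite("pics/g10.png",cv2.resize(s[120:300,110:290],None,fx=3.3,fy=3.3,interpolation=2))
st=ctrl.sense();go(st,653.9,96.4,38)
E
```

```text
t 14.05 tcp [654.9  96.3  45.2] tooly ang -0.1281 travel cm [ 0.   -0.1   0.72] turn 0.0005 open 41.5 F [ 0.1  0.3 -1.2]
```

View pics/g10.png

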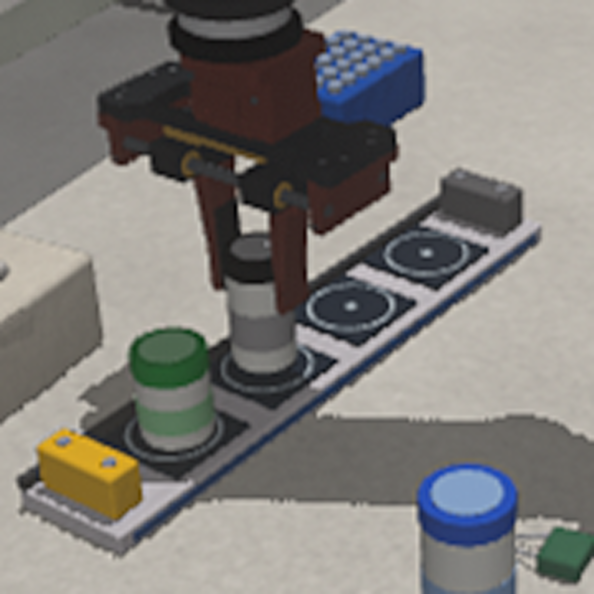

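Request:
{"fn": "play_rows", "kwargs": {"series": [{"travel": [0,-0.05,0.3],"turn": 0,"fingers": 0.6},{"travel": [0,-0.1,0.5],"turn": 0,"fingers": 0.6},{"travel": [0,-0.1,0.65],"turn": 0,"fingers": 0.6},{"travel": [0,-0.1,0.7],"turn": 0,"fingers": 0.6},{"travel": [0,-0.1,0.7],"turn": 0,"fingers": 0.6}]}}

```text
time_s: 14.55
tool_pos: [653.4, 96.2, 37.9]
eef_rot: [0.0, 0.751, 0.66, -0.0]
contact_force: [-1.2, -0.4, 3.5]
opening: 41.2
```

Request:
{"fn": "play_rows", "kwargs": {"series": [{"travel": [0,0,0],"turn": 0,"fingers": -0.1},{"travel": [0,0,0],"turn": 0,"fingers": -0.3},{"travel": [0,0,0],"turn": 0,"fingers": -0.6},{"travel": [0,0,0],"turn": 0,"fingers": -0.9},{"travel": [0,0,-1],"turn": 0,"fingers": -0.9},{"travel": [0,0,-4],"turn": 0,"fingers": -1},{"travel": [0,0,-8],"turn": 0,"fingers": -1},{"travel": [0,0,-12],"turn": 0,"fingers": -1},{"travel": [0,0,-15],"turn": 0,"fingers": -1},{"travel": [0,0,-16],"turn": 0,"fingers": -1}]}}

```text
time_s: 15.55
tool_pos: [655.3, 97.1, 202.4]
eef_rot: [0.002, 0.751, 0.66, 0.003]
contact_force: [0.2, 0.7, -0.8]
opening: 87.6
```

```bash
python3 - <<'E'
from h import *
from bench import ctrl
st=ctrl.sense();go(st,429.5,248.8,196); print(st["joints"].round(2))
E
```

```text
t 15.55 tcp [655.3  97.1 202.4] tooly ang -0.128 travel cm [ 12.17 -24.34   0.51] turn 0.0006 open 87.6 F [ 0.2  0.7 -0.8]
[ 0.13  0.5  -0.53  1.56  0.27  1.15 -0.58]
```

Request:
{"fn": "play_rows", "kwargs": {"series": [{"travel": [1.2,-2.4,0],"turn": 0,"fingers": -1},{"travel": [3,-6.2,0],"turn": 0,"fingers": -1},{"travel": [5,-10,0],"turn": 0,"fingers": -1},{"travel": [7,-14,0],"turn": 0,"fingers": -1},{"travel": [9,-18,0],"turn": 0,"fingers": -1},{"travel": [11,-22,0],"turn": 0,"fingers": -1},{"travel": [12,-24,0],"turn": 0,"fingers": -1},{"travel": [12.1,-24.2,0],"turn": 0,"fingers": -1},{"travel": [12.1,-24.2,3],"turn": 0,"fingers": -1},{"travel": [12.1,-24.2,3],"turn": 0,"fingers": -1}]}}

```text
time_s: 16.55
tool_pos: [427.6, 244.8, 164.7]
eef_rot: [-0.0, 0.751, 0.66, -0.003]
contact_force: [-0.1, -0.2, -0.7]
opening: 87.9
```

```bash
python3 - <<'E'
from h import *
from bench import ctrl
import cv2
for n in("top","side"):
    s=ctrl.snapshot(n); cv2.imwrite(f"pics/{n}2.png",s["img"][:,:,::-1])
st=ctrl.sense();go(st,429.5,248.8,35); print(st["joints"].round(2))
E
```

```text
t 16.65 tcp [429.  246.1 167.2] tooly ang -0.1292 travel cm [ 0.28  0.03 13.22] turn -0.0006 open 87.6 F [-1.   0.5 -0.3]
[-0.08  0.28 -0.66  1.97  0.21  0.96 -0.97]
```

View pics/top2.png

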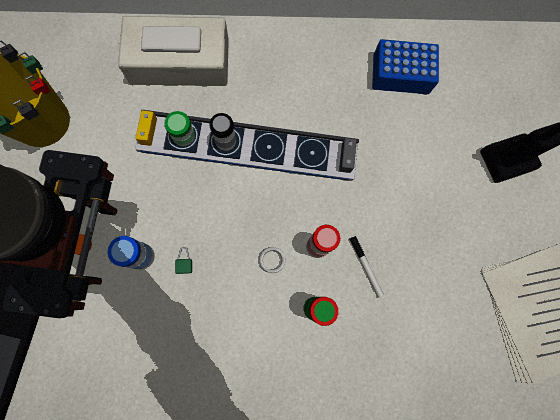

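View pics/side2.png

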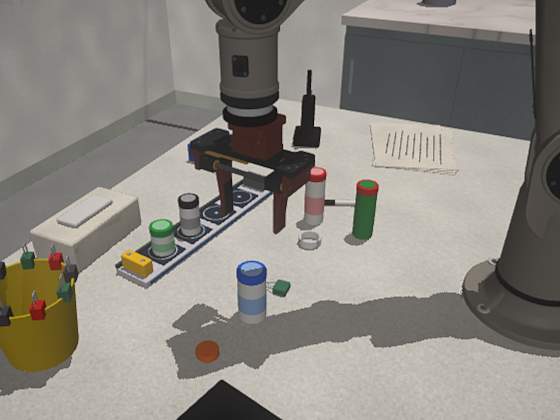

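```bash
cat >> h.py <<'E'
import cv2
def disc(im,cam,u,v,h,tol=28):
    m=np.zeros((422,562),np.uint8)
    _,_,m,_=cv2.floodFill(im.copy(),m,(int(u),int(v)),(0,0,0),(tol,)*3,(tol,)*3,4|cv2.FLOODFILL_FIXED_RANGE|cv2.FLOODFILL_MASK_ONLY|(255<<8))
    mm=cv2.moments(m[1:-1,1:-1],True); a=(mm["m10"]/mm["m00"],mm["m01"]/mm["m00"])
    print(cam,np.round(a,1),mm["m00"],at(cam,*a,h).round(1))
E
python3 - <<'E'
from h import *
t=cv2.imread("pics/top2.png");s=cv2.imread("pics/side2.png")
disc(t,"top",178,123,78);disc(t,"top",222,124,98);disc(s,"side",162,227,78);disc(s,"side",189,200,98)
E
```

```text
top [176.4 122.1] 239.0 [663.4 177.3]
top [220.8 123.1] 207.0 [653.2  95.5]
side [160.4 224.7] 116.0 [662.3 180.7]
side [187.6 197.5] 72.0 [652.1  99. ]
```

Request:
{"fn": "play_rows", "kwargs": {"series": [{"travel": [0.2,0,2],"turn": 0,"fingers": -1},{"travel": [0.2,0,5],"turn": 0,"fingers": -1},{"travel": [0.2,0,8],"turn": 0,"fingers": -1},{"travel": [0.2,0,10],"turn": 0,"fingers": -1},{"travel": [0.2,0,10.5],"turn": 0,"fingers": -1},{"travel": [0.2,0,10.5],"turn": 0,"fingers": -1}]}}

```text
time_s: 17.25
tool_pos: [429.6, 249.0, 62.8]
eef_rot: [-0.0, 0.751, 0.66, -0.0]
contact_force: [-0.4, 0.6, 0.3]
opening: 87.6
```

```bash
python3 - <<'E'
from h import *
from bench import ctrl
s=ctrl.snapshot("side")["img"][:,:,::-1];cv2.imwrite("pics/g11.png",cv2.resize(s[150:350,160:360],None,fx=3,fy=3,interpolation=2))
st=ctrl.sense();go(st,429.5,248.8,35)
E
```

```text
t 17.3 tcp [430.  249.4  63.5] tooly ang -0.1286 travel cm [-0.07 -0.04  2.85] turn -0.0 open 87.8 F [ 0.7  0.2 -0.1]
```

View pics/g11.png

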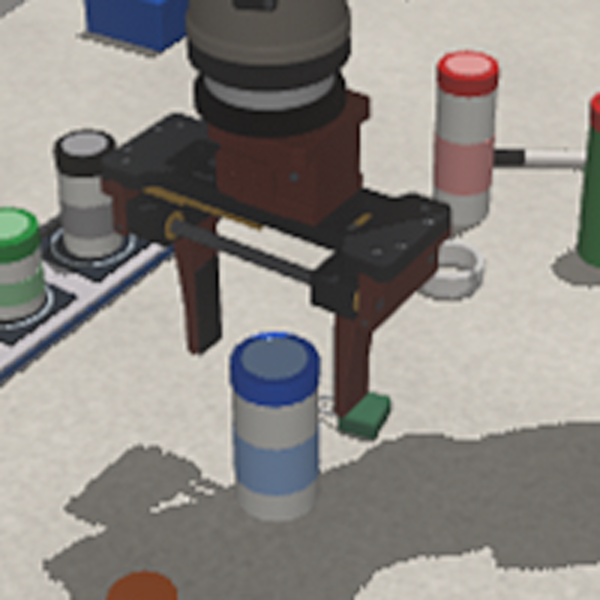

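Request:
{"fn": "play_rows", "kwargs": {"series": [{"travel": [0,0,1.5],"turn": 0,"fingers": -1},{"travel": [0,0,2.5],"turn": 0,"fingers": -1},{"travel": [0,0,2.8],"turn": 0,"fingers": -0.6},{"travel": [0,0,2.8],"turn": 0,"fingers": -0.3},{"travel": [0,0,2.8],"turn": 0,"fingers": -0.2},{"travel": [0,0,2.8],"turn": 0,"fingers": -0.1},{"travel": [0,0,2.8],"turn": 0,"fingers": 0.1},{"travel": [0,0,2.8],"turn": 0,"fingers": 0.3},{"travel": [0,0,2.8],"turn": 0,"fingers": 0.5},{"travel": [0,0,2.8],"turn": 0,"fingers": 0.5}], "grip_force": 20}}

```text
time_s: 18.3
tool_pos: [429.3, 249.2, 34.8]
eef_rot: [0.0, 0.751, 0.66, 0.0]
contact_force: [-0.1, 0.8, 0.8]
opening: 49.8
```

```bash
python3 - <<'E'
from h import *
from bench import ctrl
s=ctrl.snapshot("side")["img"][:,:,::-1];cv2.imwrite("pics/g12.png",cv2.resize(s[150:350,160:360],None,fx=3,fy=3,interpolation=2))
st=ctrl.sense();go(st,429.5,248.8,35)
E
```

```text
t 18.35 tcp [429.4 249.2  34.8] tooly ang -0.1281 travel cm [-0.04  0.02 -0.02] turn 0.0005 open 50.0 F [0.9 0.4 2. ]
```

View pics/g12.png

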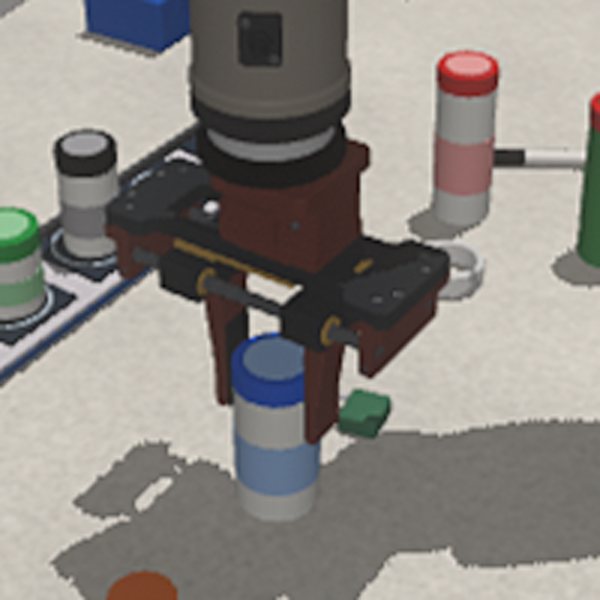

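Request:
{"fn": "play_rows", "kwargs": {"series": [{"travel": [0,0,-0.5],"turn": 0,"fingers": 0.5},{"travel": [0,0,-1.5],"turn": 0,"fingers": 0.5},{"travel": [0,0,-3],"turn": 0,"fingers": 0.5},{"travel": [0,0,-5],"turn": 0,"fingers": 0.5},{"travel": [0,0,-7],"turn": 0,"fingers": 0.5},{"travel": [0,0,-9],"turn": 0,"fingers": 0.5},{"travel": [0,0,-11],"turn": 0,"fingers": 0.5},{"travel": [0,0,-12.5],"turn": 0,"fingers": 0.5},{"travel": [0,0,-13.5],"turn": 0,"fingers": 0.5},{"travel": [0,0,-13.5],"turn": 0,"fingers": 0.5}], "grip_force": 25}}

```text
time_s: 19.35
tool_pos: [429.8, 249.6, 171.4]
eef_rot: [0.0, 0.751, 0.66, 0.001]
contact_force: [-0.8, -0.1, -0.5]
opening: 49.8
```

```bash
python3 - <<'E'
from h import *
from bench import ctrl
st=ctrl.sense();go(st,643.2,12.5,170)
E
```

```text
t 19.35 tcp [429.8 249.6 171.4] tooly ang -0.1281 travel cm [-20.79  24.2    0.17] turn 0.0005 open 49.8 F [-0.8 -0.1 -0.5]
```

Request:
{"fn": "play_rows", "kwargs": {"series": [{"travel": [-0.8,0.9,0],"turn": 0,"fingers": 0.5},{"travel": [-2.6,3,0],"turn": 0,"fingers": 0.5},{"travel": [-5.4,6.3,0],"turn": 0,"fingers": 0.5},{"travel": [-8.3,9.7,0],"turn": 0,"fingers": 0.5},{"travel": [-11.2,13,0],"turn": 0,"fingers": 0.5},{"travel": [-14,16.3,0],"turn": 0,"fingers": 0.5},{"travel": [-16.9,19.7,0],"turn": 0,"fingers": 0.5},{"travel": [-19.2,22.4,0],"turn": 0,"fingers": 0.5},{"travel": [-20.6,24,0],"turn": 0,"fingers": 0.5},{"travel": [-20.8,24.2,0],"turn": 0,"fingers": 0.5}]}}

```text
time_s: 20.35
tool_pos: [643.4, 7.0, 167.5]
eef_rot: [-0.0, 0.753, 0.658, -0.001]
contact_force: [-0.3, -0.9, -1.7]
opening: 49.5
```

Request:
{"fn": "play_rows", "kwargs": {"series": [{"travel": [0,0,0],"turn": 0,"fingers": 0.5},{"travel": [0,0,1],"turn": 0,"fingers": 0.5},{"travel": [0,0,3],"turn": 0,"fingers": 0.5},{"travel": [0,0,5.5],"turn": 0,"fingers": 0.5},{"travel": [0,0,8],"turn": 0,"fingers": 0.5},{"travel": [0,0,9.5],"turn": 0,"fingers": 0.5},{"travel": [0,0,10.5],"turn": 0,"fingers": 0.5},{"travel": [0,0,10.5],"turn": 0,"fingers": 0.5},{"travel": [0,0,10.5],"turn": 0,"fingers": 0.5}]}}

```text
time_s: 21.25
tool_pos: [643.0, 12.3, 65.3]
eef_rot: [0.0, 0.751, 0.661, 0.0]
contact_force: [-0.5, -0.4, -0.4]
opening: 49.7
```

```bash
python3 - <<'E'
from h import *
from bench import ctrl
s=ctrl.snapshot("side")["img"][:,:,::-1];cv2.imwrite("pics/g13.png",cv2.resize(s[110:300,110:300],None,fx=3.1,fy=3.1,interpolation=2))
st=ctrl.sense();go(st,643.2,12.5,52.8)
E
```

```text
t 21.3 tcp [643.4  12.3  65.7] tooly ang -0.1278 travel cm [ 0.02 -0.02  1.29] turn 0.0008 open 49.7 F [ 0.2  0.1 -1.2]
```

View pics/g13.png

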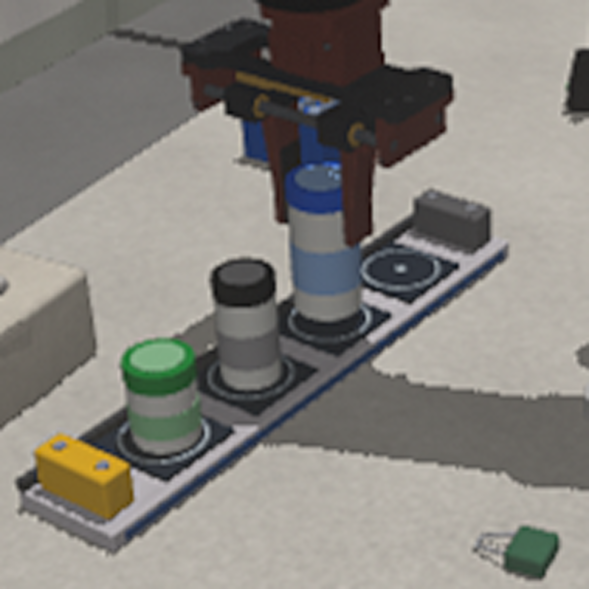

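Request:
{"fn": "play_rows", "kwargs": {"series": [{"travel": [0,0,0.4],"turn": 0,"fingers": 0.5},{"travel": [0,0,0.9],"turn": 0,"fingers": 0.5},{"travel": [0,0,1.1],"turn": 0,"fingers": 0.5},{"travel": [0,0,1.2],"turn": 0,"fingers": 0.5},{"travel": [0,0,1.27],"turn": 0,"fingers": 0.5},{"travel": [0,0,1.27],"turn": 0,"fingers": 0.5}]}}

```text
time_s: 21.9
tool_pos: [642.7, 11.7, 52.6]
eef_rot: [0.0, 0.751, 0.66, -0.0]
contact_force: [-1.8, -0.8, 4.5]
opening: 49.9
```

Request:
{"fn": "play_rows", "kwargs": {"series": [{"travel": [0,0,0],"turn": 0,"fingers": -0.2},{"travel": [0,0,0],"turn": 0,"fingers": -0.4},{"travel": [0,0,0],"turn": 0,"fingers": -0.6},{"travel": [0,0,0],"turn": 0,"fingers": -0.9},{"travel": [0,0,-1],"turn": 0,"fingers": -0.9},{"travel": [0,0,-4],"turn": 0,"fingers": -1},{"travel": [0,0,-8],"turn": 0,"fingers": -1},{"travel": [0,0,-12],"turn": 0,"fingers": -1},{"travel": [0,0,-14.5],"turn": 0,"fingers": -1},{"travel": [0,0,-15],"turn": 0,"fingers": -1}]}}

```text
time_s: 22.9
tool_pos: [644.7, 12.5, 206.5]
eef_rot: [0.002, 0.751, 0.66, 0.003]
contact_force: [-0.3, -0.3, 0.0]
opening: 87.9
```

```bash
python3 - <<'E'
from h import *
from bench import ctrl
st=ctrl.sense();go(st,449.4,-79,203); print(st["joints"].round(2))
E
```

```text
t 22.9 tcp [644.7  12.5 206.5] tooly ang -0.1281 travel cm [-11.57 -18.2    0.21] turn 0.0005 open 87.9 F [-0.3 -0.3  0. ]
[ 0.26  0.47 -0.52  1.6   0.25  1.14 -0.45]
```

Request:
{"fn": "play_rows", "kwargs": {"series": [{"travel": [-1.2,-2,0],"turn": 0,"fingers": -1},{"travel": [-3.7,-5.8,0],"turn": 0,"fingers": -1},{"travel": [-6.3,-10,0],"turn": 0,"fingers": -1},{"travel": [-8.8,-13.9,0],"turn": 0,"fingers": -1},{"travel": [-10.8,-17,0],"turn": 0,"fingers": -1},{"travel": [-11.5,-18.1,0],"turn": 0,"fingers": -1},{"travel": [-11.5,-18.1,0],"turn": 0,"fingers": -1},{"travel": [-11.5,-18.1,0],"turn": 0,"fingers": -1}]}}

```text
time_s: 23.7
tool_pos: [449.6, -78.5, 202.1]
eef_rot: [0.0, 0.751, 0.661, 0.001]
contact_force: [0.9, -0.8, 0.5]
opening: 87.9
```

```bash
python3 - <<'E'
from h import *
from bench import ctrl
for n in("top","side"):
    s=ctrl.snapshot(n); cv2.imwrite(f"pics/{n}3.png",s["img"][:,:,::-1])
st=ctrl.sense();go(st,449.4,-79,55); print(st["joints"].round(2))
E
```

```text
t 23.8 tcp [449.9 -78.  201.9] tooly ang -0.1263 travel cm [-0.12 -0.05 14.69] turn 0.0023 open 87.6 F [-0.3  1.  -0.1]
[ 0.53  0.15 -0.54  2.02  0.09  0.99 -0.18]
```

View pics/side3.png

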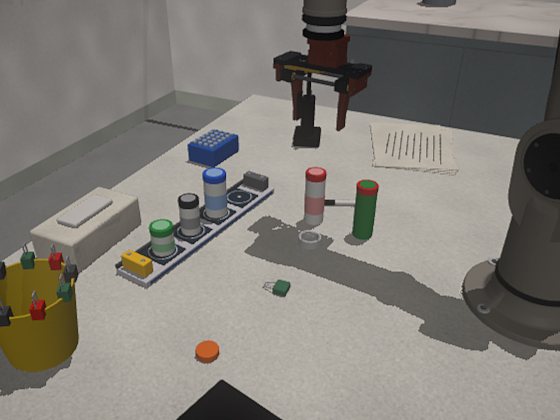

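View pics/top3.png

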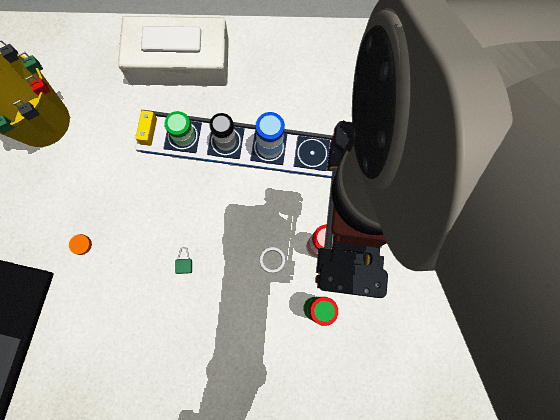

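```bash
python3 - <<'E'
from h import *
print(at("top",323,311,122)); print(at("side",368,187,122))
t=cv2.imread("pics/top3.png");disc(t,"top",270,124,118,40);s=cv2.imread("pics/side3.png");disc(s,"side",214,175,118)
E
```

```text
[336.36333682 -72.79129909]
[329.97627404 -58.98733904]
top [269.7 124.7] 320.0 [642.4  10.5]
side [213.7 172. ] 93.0 [641.1  13.9]
```

Request:
{"fn": "play_rows", "kwargs": {"series": [{"travel": [-0.1,0,2],"turn": 0.002,"fingers": -1},{"travel": [-0.1,0,5],"turn": 0.002,"fingers": -1},{"travel": [-0.1,0,8],"turn": 0.002,"fingers": -1},{"travel": [-0.1,0,10],"turn": 0.002,"fingers": -1},{"travel": [-0.1,0,11],"turn": 0.002,"fingers": -1},{"travel": [-0.1,0,11],"turn": 0.002,"fingers": -1}]}}

```text
time_s: 24.4
tool_pos: [448.2, -79.2, 90.7]
eef_rot: [-0.001, 0.751, 0.66, -0.0]
contact_force: [-0.2, -0.8, -0.1]
opening: 87.9
```

```bash
python3 - <<'E'
from h import *
from bench import ctrl
s=ctrl.snapshot("side")["img"][:,:,::-1];cv2.imwrite("pics/g14.png",cv2.resize(s[70:270,230:430],None,fx=3,fy=3,interpolation=2))
st=ctrl.sense();go(st,449.4,-79,55)
E
```

```text
t 24.45 tcp [448.8 -79.3  91.7] tooly ang -0.1289 travel cm [0.04 0.05 3.67] turn -0.0003 open 87.7 F [ 1.1 -0.4  0.4]
```

View pics/g14.png

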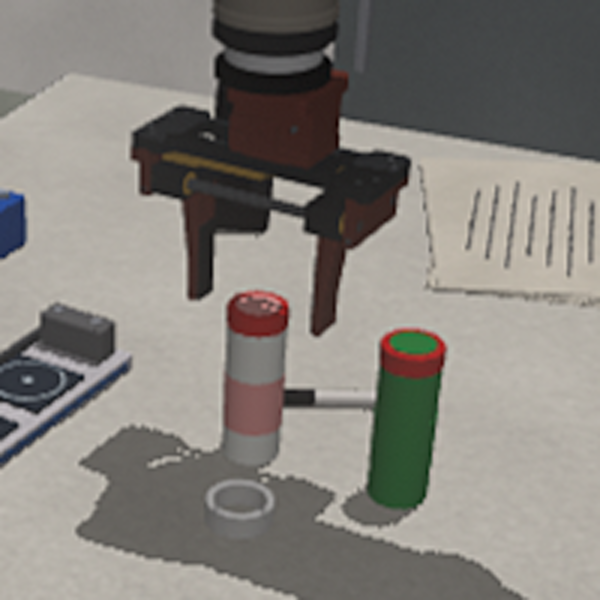

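Request:
{"fn": "play_rows", "kwargs": {"series": [{"travel": [0,0,1.5],"turn": 0,"fingers": -1},{"travel": [0,0,2.8],"turn": 0,"fingers": -1},{"travel": [0,0,3.6],"turn": 0,"fingers": -0.7},{"travel": [0,0,3.6],"turn": 0,"fingers": -0.3},{"travel": [0,0,3.6],"turn": 0,"fingers": -0.1},{"travel": [0,0,3.6],"turn": 0,"fingers": 0},{"travel": [0,0,3.6],"turn": 0,"fingers": 0.1},{"travel": [0,0,3.6],"turn": 0,"fingers": 0.3},{"travel": [0,0,3.6],"turn": 0,"fingers": 0.5},{"travel": [0,0,3.6],"turn": 0,"fingers": 0.5}], "grip_force": 25}}

```text
time_s: 25.45
tool_pos: [448.5, -80.1, 56.1]
eef_rot: [0.0, 0.752, 0.66, 0.0]
contact_force: [-0.3, 0.1, 2.9]
opening: 43.5
```

Request:
{"fn": "play_rows", "kwargs": {"series": [{"travel": [0,0,-0.1],"turn": 0,"fingers": 0.5},{"travel": [0,0,-0.6],"turn": 0,"fingers": 0.5},{"travel": [0,0,-1.5],"turn": 0,"fingers": 0.5},{"travel": [0,0,-3],"turn": 0,"fingers": 0.5},{"travel": [0,0,-5],"turn": 0,"fingers": 0.5},{"travel": [0,0,-7],"turn": 0,"fingers": 0.5},{"travel": [0,0,-9],"turn": 0,"fingers": 0.5},{"travel": [0,0,-10.5],"turn": 0,"fingers": 0.5},{"travel": [0,0,-11],"turn": 0,"fingers": 0.5},{"travel": [0,0,-11],"turn": 0,"fingers": 0.5}]}}

```text
time_s: 26.45
tool_pos: [448.6, -80.2, 166.6]
eef_rot: [0.001, 0.752, 0.66, 0.0]
contact_force: [-0.4, -0.4, -0.6]
opening: 43.6
```

```bash
python3 - <<'E'
from h import *
from bench import ctrl
st=ctrl.sense();go(st,632.5,-71.9,165)
E
```

```text
t 26.45 tcp [448.6 -80.2 166.6] tooly ang -0.1301 travel cm [ 3.21 18.13  0.19] turn -0.0015 open 43.6 F [-0.4 -0.4 -0.6]
```

Request:
{"fn": "play_rows", "kwargs": {"series": [{"travel": [0.1,0.7,0],"turn": 0,"fingers": 0.5},{"travel": [0.4,2.4,0],"turn": 0,"fingers": 0.5},{"travel": [0.9,5.4,0],"turn": 0,"fingers": 0.5},{"travel": [1.4,8.5,0],"turn": 0,"fingers": 0.5},{"travel": [2,11.7,0],"turn": 0,"fingers": 0.5},{"travel": [2.5,14.8,0],"turn": 0,"fingers": 0.5},{"travel": [2.9,17,0],"turn": 0,"fingers": 0.5},{"travel": [3.1,18,0],"turn": 0,"fingers": 0.5},{"travel": [3.1,18.1,0],"turn": 0,"fingers": 0.5},{"travel": [3.1,18.1,0],"turn": 0,"fingers": 0.5}]}}

```text
time_s: 27.45
tool_pos: [630.7, -72.7, 165.0]
eef_rot: [-0.001, 0.752, 0.66, -0.001]
contact_force: [0.4, -0.2, -0.4]
opening: 43.8
```

Request:
{"fn": "play_rows", "kwargs": {"series": [{"travel": [0,0,0.5],"turn": 0,"fingers": 0.5},{"travel": [0,0,1.8],"turn": 0,"fingers": 0.5},{"travel": [0,0,3.5],"turn": 0,"fingers": 0.5},{"travel": [0,0,5.5],"turn": 0,"fingers": 0.5},{"travel": [0,0,7],"turn": 0,"fingers": 0.5},{"travel": [0,0,8],"turn": 0,"fingers": 0.5},{"travel": [0,0,8.2],"turn": 0,"fingers": 0.5},{"travel": [0,0,8.2],"turn": 0,"fingers": 0.5},{"travel": [0,0,8.2],"turn": 0,"fingers": 0.5}]}}

```text
time_s: 28.35
tool_pos: [632.3, -72.7, 84.7]
eef_rot: [0.0, 0.752, 0.66, 0.001]
contact_force: [-0.0, 0.6, -1.2]
opening: 44.0
```

```bash
python3 - <<'E'
from h import *
from bench import ctrl
s=ctrl.snapshot("side")["img"][:,:,::-1];cv2.imwrite("pics/g15.png",cv2.resize(s[90:280,120:310],None,fx=3.1,fy=3.1,interpolation=2))
st=ctrl.sense();go(st,632.5,-73,74)
E
```

```text
t 28.4 tcp [632.4 -72.7  84.8] tooly ang -0.1301 travel cm [-0.03  0.01  1.08] turn -0.0015 open 43.8 F [ 0.2 -0.7 -1.1]
```

View pics/g15.png

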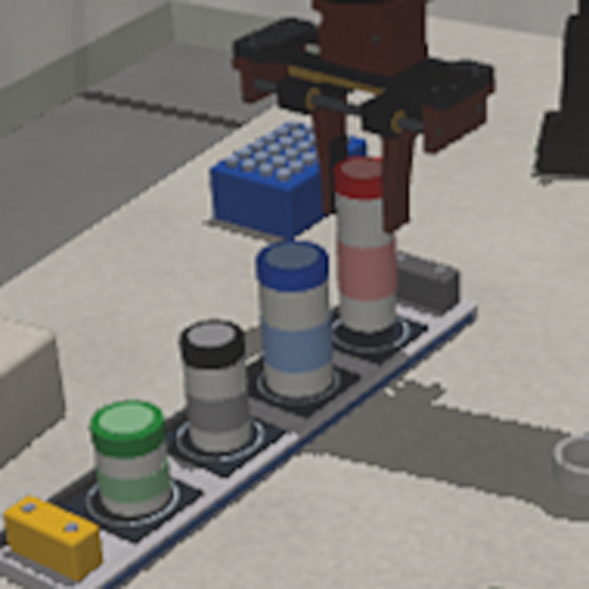

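Request:
{"fn": "play_rows", "kwargs": {"series": [{"travel": [0,0,0.4],"turn": 0,"fingers": 0.5},{"travel": [0,0,0.8],"turn": 0,"fingers": 0.5},{"travel": [0,0,1.0],"turn": 0,"fingers": 0.5},{"travel": [0,0,1.05],"turn": 0,"fingers": 0.5},{"travel": [0,0,1.1],"turn": 0,"fingers": 0.5},{"travel": [0,0,1.1],"turn": 0,"fingers": 0.5}]}}

```text
time_s: 29.0
tool_pos: [632.1, -72.9, 74.0]
eef_rot: [0.0, 0.752, 0.66, 0.0]
contact_force: [-2.1, -0.0, 7.7]
opening: 43.4
```

Request:
{"fn": "play_rows", "kwargs": {"series": [{"travel": [0,0,0],"turn": 0,"fingers": -0.1},{"travel": [0,0,0],"turn": 0,"fingers": -0.3},{"travel": [0,0,0],"turn": 0,"fingers": -0.6},{"travel": [0,0,0],"turn": 0,"fingers": -0.9},{"travel": [0,0,-1],"turn": 0,"fingers": -0.9},{"travel": [0,0,-3.5],"turn": 0,"fingers": -1},{"travel": [0,0,-7],"turn": 0,"fingers": -1},{"travel": [0,0,-11],"turn": 0,"fingers": -1},{"travel": [0,0,-13.5],"turn": 0,"fingers": -1},{"travel": [0,0,-14],"turn": 0,"fingers": -1}]}}

```text
time_s: 30.0
tool_pos: [633.9, -72.5, 217.4]
eef_rot: [0.002, 0.752, 0.66, 0.002]
contact_force: [0.1, -0.4, -0.5]
opening: 88.0
```

Request:
{"fn": "play_rows", "kwargs": {"series": [{"travel": [-2,-1.5,0],"turn": 0,"fingers": -1},{"travel": [-5,-4,0],"turn": 0,"fingers": -1},{"travel": [-8.5,-6,0],"turn": 0,"fingers": -1},{"travel": [-12,-8,0],"turn": 0,"fingers": -1},{"travel": [-15.5,-10,0],"turn": 0,"fingers": -1},{"travel": [-18,-11,0],"turn": 0,"fingers": -1},{"travel": [-19,-11.5,0],"turn": 0,"fingers": -1},{"travel": [-19,-11.5,0],"turn": 0,"fingers": -1},{"travel": [-19,-11.5,0],"turn": 0,"fingers": -1}]}}

```text
time_s: 30.9
tool_pos: [493.8, -244.7, 212.7]
eef_rot: [-0.0, 0.751, 0.66, 0.0]
contact_force: [0.5, 0.3, 0.0]
opening: 87.5
```

```bash
python3 - <<'E'
from h import *
from bench import ctrl
I={}
for n in("top","side"):
    s=ctrl.snapshot(n); I[n]=s["img"][:,:,::-1].copy(); cv2.imwrite(f"pics/{n}4.png",I[n])
a=cv2.resize(I["top"][90:190,125:365],None,fx=3,fy=3,interpolation=2);b=cv2.resize(I["side"][130:290,110:290],None,fx=2.2,fy=2.2,interpolation=2)
b=cv2.copyMakeBorder(b[:300],0,0,0,max(0,720-b.shape[1]),0);cv2.imwrite("pics/f.png",cv2.vconcat([a,b]))
st=ctrl.sense();go(st,632,-73,200);print(np.round(st["qd"],3))
E
```

```text
t 31.0 tcp [ 494.2 -244.2  212.8] tooly ang -0.1269 travel cm [18.72 11.5   1.3 ] turn 0.0017 open 87.8 F [-0.   0.7  0. ]
[-0.001 -0.002  0.006 -0.001  0.001  0.     0.004]
```

View pics/f.png

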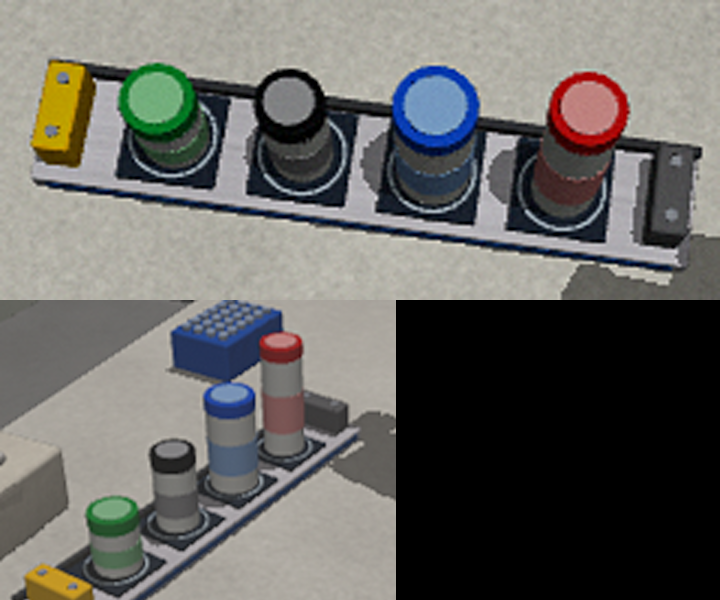

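View pics/top4.png

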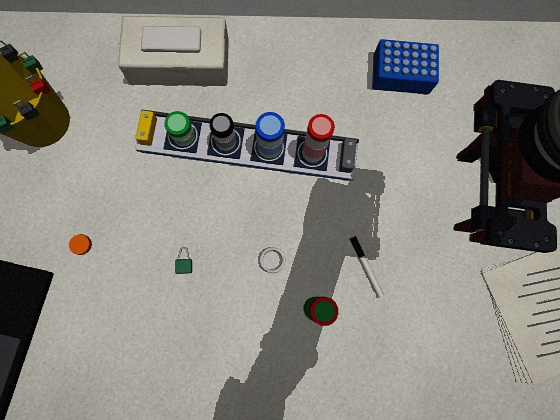

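```bash
python3 - <<'E'
from h import *
t=cv2.imread("pics/top4.png");s=cv2.imread("pics/side4.png")
for h,(a,b),(c,d),P in[(78,(178,122),(161,225),(665,180.6)),(98,(221,123),(189,199),(653.9,96.4)),(118,(270,124),(214,174),(642.4,12.5)),(140,(321,126),(237,154),(631.8,-71.9))]:
    print(P);disc(t,"top",a,b,h,40);disc(s,"side",c,d,h,40)
cv2.imwrite("pics/f2.png",cv2.resize(s[150:270,125:275],None,fx=5,fy=5,interpolation=2))
E
```

```text
(665, 180.6)
top [176.3 122.1] 242.0 [663.3 177.4]
side [160.1 223.8] 165.0 [664.7 178.4]
(653.9, 96.4)
top [220.8 123.2] 213.0 [653.1  95.5]
side [188.3 196.8] 111.0 [652.4  96. ]
(642.4, 12.5)
top [269.7 124.6] 322.0 [642.5  10.6]
side [213.8 171.8] 117.0 [641.6  13. ]
(631.8, -71.9)
top [321.  125.5] 263.0 [632.1 -73.1]
side [237.2 154.6] 117.0 [614.8 -41.2]
```

View pics/f2.png

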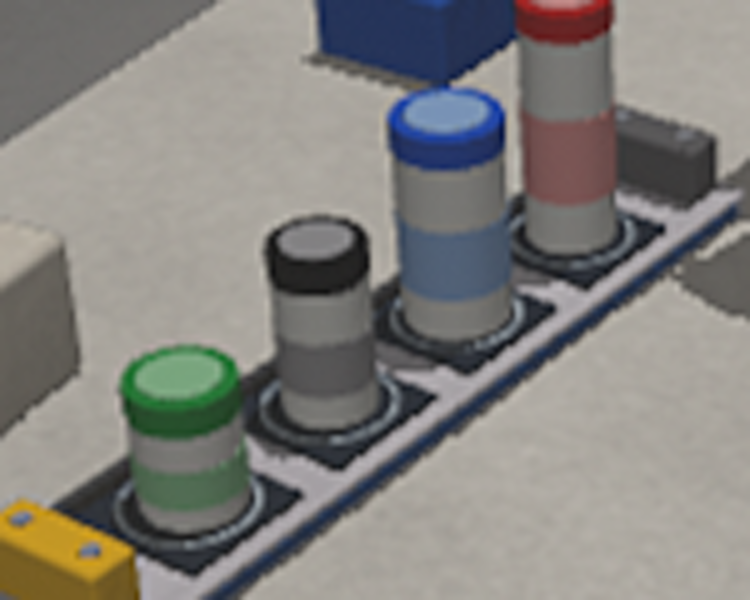

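```bash
python3 -c "
from bench import ctrl
print(ctrl.sense()['time_s'],ctrl.sign_off())"
```

```text
the job is handed in; nothing more can be done
31.0 None
```

All four pots are on the rail, upright and in height order from the yellow block (the +y end): green, black, blue, red. I handed the job in at 31.0 s. No pot was knocked over, and the green look-alike was never touched.

- **Centring:** in the last pictures each cap is within about 3 mm of its plate centre. Green is the furthest off, about 2 to 3 mm along the row.
- **Clear of the pots:** the gripper was open, parked away from the rail and still.
- **Camera disagreement:** the two cameras differed by 2 to 5 mm, so I used the average for pots and plates.
- **Failed check:** the last side-view reading for red hit the wrong patch and gave a meaningless position, so I discarded it. Red's position rests on the top camera (about 1 mm off) and the close-up, which shows it inside the ring.
- **Unexplained:** in the pictures the fingertips sat about 20 mm higher than the reported tool point. I chose grasp heights that work either way, and every pot was gripped at its expected diameter.

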